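# Slide the label-press platen home past its spring stop

### The job

Slide the small label press's platen fully home under the heating head: press the long spring bar down with a fingertip so that its two stop pins sink, and keep it held down while you push the platen by its upright plate past the pins to the end stop. Then let the bar come up so that the pins lock behind the platen, and move clear. Only press and push: do not lift the platen, and leave the other things standing about as they are.

Things in the scene. Friction and masses are not known exactly. Their poses are not given: they have to be found in the camera images.
- press: Label press, fixed: white base 190 x 480 x 12 mm, two dark steel rails (tops 42 mm above the table), a head on a column at one end. Origin: underside, on the track's centre line, level with the two stop pins; z up. The platen travels along the press's own -y ('forward'), towards the head. Open groove between the rails: x = -36 to +36 mm. Guide walls x = 77 to 89 mm either side, tops 58 mm high.
- bar_rear (a point): The spring bar: flat bright steel strip in the groove on the centre line, 44 mm wide, 245 mm long, from y = +225 to -20 mm of the press, its front part under the platen. This point: centre of its rear end, on the top face, 39 mm above the table when up. Press on the part lying bare behind the platen's upright plate; a fingertip can slide along it while it is held down. It carries the stop pins.
- spring_bar (a joint): How far the spring bar and its two pins are pressed straight down, m: 0 = up (pins block the platen), 0.016 = hard stop. From 0.010 on the pins are below the rails and the platen passes; 0.013 is a good depth. It takes about 2.5 N to start, 4 N at the bottom, and springs back up by itself.
- pin_line (a point): Midpoint between the tops of the two upright round steel stop pins (diameter 12 mm, at x = +63 and -63 mm, y = 0 of the press). The tops stand 10 mm above the rails (52 mm above the table) when up; the point moves down with the bar.
- platen: Sliding platen with black pad, loose on the rails, 0.9 kg, 2.5 mm play each side. 12 mm plate. Origin: centre of its underside; axes as the press's. From above an H: two cross-pieces 150 mm wide (y = -75 to -45 and +45 to +75 mm), middle 100 mm wide. The pins stand in its side recesses and block the rear cross-piece. Fully home: origin at y = -86 mm of the press; pins can rise from -81 mm on.
- push_face (a point): Centre of the rear face of the dark upright push plate on the platen's tail, the face to push on, square to the travel: 115 mm behind the platen's origin (y = +115 mm), 62 mm above the table. The plate is 60 mm wide, 10 mm thick, its top 74 mm above the table. Fully home this point is at y = +29 mm of the press.
- end_stop (a point): Middle of the end stop at rail height, y = -161 mm of the press: the platen's front edge rests on it when fully home.
- head (a point): Lower edge of the heating head facing the loading end: y = -50 mm of the press, 92 mm above the table. The head reaches from here to y = -240 mm, 140 mm wide, 160 mm high with a knob on top up to 205 mm: keep the hand out of it.
- jar: Bystander: white jar with black lid, diameter 52 mm, 60 mm high, origin under its centre.
- tape_roll: Bystander: clear tape roll lying flat, diameter 76 mm, 25 mm high, origin under its centre.
- red_pad: Bystander: red pad 100 x 60 x 16 mm, origin under its centre.
- screwdriver: Bystander: screwdriver lying on the table beside the press, some 200 mm long.
- cleaner: Bystander: blue bottle, diameter 56 mm, 150 mm high, origin under its centre.
- card_stack: Bystander: stack of blank cards 90 x 55 x 22 mm behind the track's rear end, origin under its centre.
Mind the look-alikes: they are no part of the job. What is shaped like the platen but blue is not meant.

How it is judged:
By the outcome, as a careful person would: the job done as asked, in the order asked, and still so for the second after the job is handed in, with the robot touching nothing.
It also fails if it takes over 38 s, if anything falls off the work surface, if the arm or the gripper's body presses on something with over 40 N, if the wrist force passes 120 N, or if a joint passes its speed limit or range.

### The arm

A 6-joint arm with a two-finger parallel gripper is mounted at the origin on the work surface. World frame = base frame: x ahead of the robot, y to its left, z up, the work surface at z = 0. Lengths are in mm, angles in rad, forces in N, time in s.
With the tool pointing down it reaches from about 350 to 775 mm from the base axis. Payload 7.3 kg.
Tool frame: the origin (TCP) lies where the fingers leave the gripper's body, on its centre line; the fingertips stand 66 mm ahead of it and the grasp point (between the pads) lies 47 mm ahead of it; z points along the fingers, y is the line along which they close (so a half turn about z gives the same grasp; the last joint's range is limited). The gripper opens to 92 mm and grips with 3 to 60 N. Pads are 19 mm wide; open, the fingers measure 130 mm over their backs; the gripper's body (75 mm by 190 mm) begins 47 mm behind the grasp point.
Start: joints at [1.009, 0.342, 1.524, -0, 1.275, -0.146], TCP at [212.044, 480.287, 292.241] pointing down, gripper open.
Joint ranges: [-2.53, 2.53], [-0.77, 2.02], [0.04, 2.7], [-1, 4.14], [0.28, 2.66], [-3.11, 3.11]. Speed limits (rad/s): [2.57, 2.57, 3.14, 3.14, 3.14, 3.14].

### API

Orientations are given as a 3x3 rotation matrix whose columns are the frame's x, y, z axes.
In Python, from cell import robot gives the robot as it stands.
- The arm moves only by the tool step_arm, never from a script. Its argument "rows" is a list of rows, each a list of 3 entries, a list of its own where there are three numbers: the opening in per cent of the stroke, from 0 (shut) to 100 (fully open), then the shift along the tool's x, y, z in m, then the turn, a rotation vector about the tool's x, y, z in rad. A call has 1 to 12 rows; each row shifts and turns the commanded pose from where the row before left it, along the tool's axes as they then stand; what a row does not reach is not made up. A row lasts 1/8 s, in which the tool goes at most 62.5 mm and 10.7 degrees, less where a joint would pass 70% of its speed; a pose out of reach is approached as far as the arm can. A call with a gripper value outside its range is refused whole. The fingers move at their own pace and stop on an object; the grip force is fixed at half the most. Time passes only in rows, so rows that do not move let the fingers close. It gives the time, the measured TCP pose, the force, the opening and the grip force at its end, in the units of the state.
- robot.get_state(): the state, without advancing time (a new reading comes with each control period).
- robot.read_camera(name): name is "side" or "top"; returns (picture, depth): 420x560x3 uint8, blue, green, red; 420x560 float32, mm along the optical axis (not along the pixel's ray), 0 where there is no reading.
- robot.calibration(name): a dict with "fx", "fy", "cx", "cy" (pixels), "position" and "orientation" of the camera in the world. Camera axes: x right, y down, z forward; pixel columns grow to the right and rows downward; lengths in mm; the calibration is good to about 2 mm. A picture is of the moment at which its call begins. calibration takes no time and is no camera call.
- robot.job_done(): hands the job in; it is judged then, once.
Trained networks look in the newest picture that a camera, given by its name, has taken for a name from the list of things; names that differ only in an ending like _2 or _b are one class to them, and where a whole thing is asked for, a point or a joint stands for the part that bears it (a point fixed in the world has none). Each returns a list of dicts, best first, with "confidence" (0 to 1); they miss things now and then, are a little off and sometimes report something else, mostly with a low value. They report only what shows in the picture. A call takes as long as a camera call. They do not tell look-alikes from the thing itself.
- robot.masks_of(camera, thing): "mask" (420x560 bool, what is visible of it).
- robot.landmark_of(camera, thing): "centre" ([x, y, z] in mm, in world coordinates, good to about 4 mm: a listed point, or the origin of a listed thing).
The state is a dict: "time_s": time; "qpos": joint angles; "dq": joint speeds; "joint_efforts": joint torques, N m; "position": TCP position; "ee_rot": TCP orientation; "force": force on the tool from outside, world axes, zero at the start; "moment": the same for the moment, N m; "gripper_width": finger opening in mm; "gripper_force": force on a finger pad.
Only numpy, scipy, OpenCV 4.12 (cv2) and the standard library are available. Lean on these libraries where they do the work, as an engineer would, in place of code of your own. Each camera call takes 0.05 s, during which the arm holds its last target. There are 200 camera calls.

## Working session

There is one attempt and no reset: what is moved stays moved. The work goes in short steps, Python scripts to look and compute and a tool call to move; the robot and the scene stay as the last step left them, time stands still between calls to the robot, and variables do not carry over. Pictures are saved under pics/ and viewed, at most 10 in all, crops included, and the job is handed in when it is done.

Besides the shell and the picture viewer there is one more tool, called after ">>>" as name([rows], argument=value, ...), one row to a line, values as JSON. step_arm: Moves the arm, as the interface text tells. Its arguments: {"type":"object","properties":{"rows":{"type":"array","items":{"type":"array"}}},"required":["rows"]}

```bash
mkdir -p pics; python3 - <<'E'
from cell import robot
import cv2,numpy as np
for c in("top","side"):
    p,d=robot.read_camera(c); cv2.imwrite(f"pics/{c}0.png",p); k=robot.calibration(c); print(c,k)
    for t in("press","bar_rear","pin_line","platen","push_face","end_stop","head","card_stack"):
        print(t,[(np.round(r["centre"]).tolist(),round(r["confidence"],2)) for r in robot.landmark_of(c,t)][:3])
s=robot.get_state();print(s["time_s"],s["position"],s["ee_rot"],s["force"],s["gripper_width"])
E
```

```text
top {'fx': 414.4462165275659, 'fy': 414.4462165275659, 'cx': 285.1057274622736, 'cy': 214.71403811851138, 'position': array([472.53741754, -18.13614227, 884.16917658]), 'orientation': array([[ 0.00423939, -0.99738669,  0.07212359],
       [-0.99944193, -0.00661581, -0.03274231],
       [ 0.0331339 , -0.07194453, -0.99685813]])}
press [([403.0, -278.0, 1.0], 0.22)]
bar_rear [([571.0, 84.0, 40.0], 0.71)]
pin_line []
platen [([322.0, 204.0, 2.0], 0.71), ([557.0, -126.0, 43.0], 0.66)]
push_face [([356.0, 90.0, 21.0], 0.72), ([566.0, -12.0, 61.0], 0.67)]
end_stop []
head [([554.0, -193.0, 96.0], 0.73)]
card_stack [([563.0, 145.0, 2.0], 0.64)]
side {'fx': 516.5526039653289, 'fy': 516.5526039653289, 'cx': 278.3751012980769, 'cy': 207.71377765820156, 'position': array([343.64698584, 754.16839701, 551.16350138]), 'orientation': array([[-0.97600506, -0.09487567,  0.19599166],
       [-0.21743353,  0.47298938, -0.85381714],
       [-0.0116955 , -0.875945  , -0.48226918]])}
press [([560.0, -142.0, -1.0], 0.88)]
bar_rear [([574.0, 80.0, 41.0], 0.89)]
pin_line [([730.0, 39.0, 1.0], 0.68)]
platen [([325.0, 202.0, -5.0], 0.86), ([558.0, -125.0, 42.0], 0.65)]
push_face [([355.0, 88.0, 19.0], 0.87), ([566.0, -10.0, 61.0], 0.67), ([569.0, 81.0, 41.0], 0.16)]
end_stop [([550.0, -298.0, 41.0], 0.86)]
head [([560.0, -190.0, 92.0], 0.82), ([566.0, 146.0, 1.0], 0.61)]
card_stack [([563.0, 145.0, 1.0], 0.84)]
0.9 [212.05400541 480.27436125 292.24059089] [[-9.14784897e-01  4.03941322e-01  3.84501316e-05]
 [ 4.03941324e-01  9.14784894e-01  6.70555988e-05]
 [-8.08707229e-06  7.68730461e-05 -9.99999997e-01]] [ 0.37559081  0.13979692 -0.14384103] 91.81992905413541
```

View pics/top0.png

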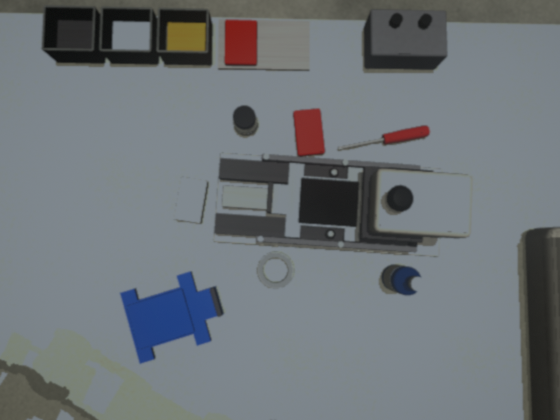

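View pics/side0.png

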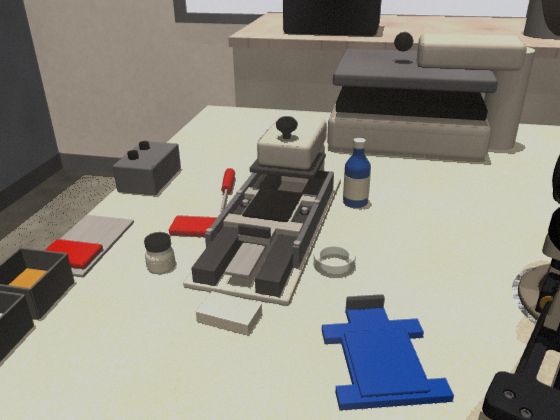

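Candidates for "platen/push plate":
- Blue H at top (165,315), side (380,355): the look-alike.
- Black-padded H in the press at top (328,202), side (272,205): the right one by its description, with the push plate at top (278,198).

Candidates for "bar":
- Bright strip in the groove at top (245,196): chosen.
- White card stack at top (190,200): not it.

Next is a close crop to check the choice.

```bash
python3 - <<'E'
import cv2
a=cv2.imread("pics/side0.png")[190:310,180:345]
cv2.imwrite("pics/crop.png",cv2.resize(a,None,fx=4,fy=4,interpolation=cv2.INTER_CUBIC))
E
```

```text
(no output)
```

View pics/crop.png

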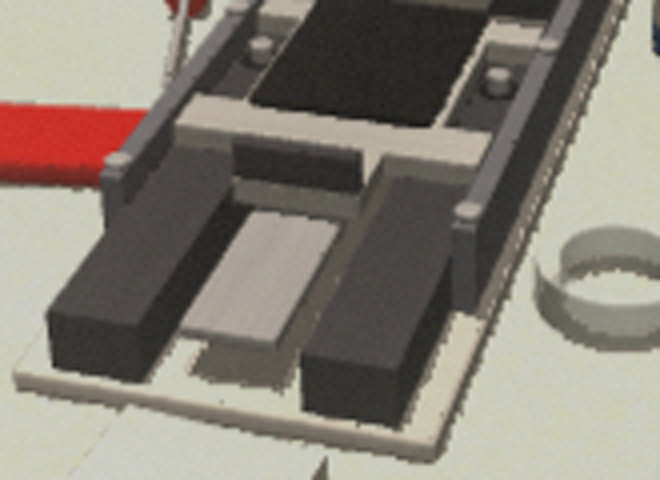

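The crop shows the bright bar bare in the groove at (265,275). The dark push plate is at (297,168), and both pins are up in the recesses at (262,48) and (498,80), so the choice holds. I'll move above the bar with the gripper closing.

>>> step_arm([
  [0, [-0.0508, -0.0264, 0], [0, 0, 0]],
  [0, [-0.0508, -0.0264, 0], [0, 0, 0]],
  [0, [-0.0508, -0.0264, 0], [0, 0, 0]],
  [0, [-0.0508, -0.0264, 0], [0, 0, 0]],
  [0, [-0.0508, -0.0264, 0], [0, 0, 0]],
  [0, [-0.0508, -0.0264, 0], [0, 0, 0]],
  [0, [-0.0508, -0.0264, 0], [0, 0, 0]],
  [0, [-0.0508, -0.0264, 0], [0, 0, 0]],
  [0, [-0.0508, -0.0264, 0], [0, 0, 0]],
  [0, [-0.0508, -0.0264, 0], [0, 0, 0]],
])

```text
time_s: 2.15
position: [571.1, 31.9, 292.3]
ee_rot: [[-0.915, 0.404, 0.0], [0.404, 0.915, 0.0], [-0.0, 0.0, -1.0]]
force: [0.8, 0.2, 0.3]
gripper_width: 0.6
gripper_force: 0.0
```

>>> step_arm([
  [0, [0, 0, 0], [0, 0, 0.174]],
  [0, [0, 0, 0], [0, 0, 0.174]],
  [0, [0, 0, 0], [0, 0, 0.174]],
  [0, [0, 0, 0], [0, 0, 0.174]],
  [0, [0, 0, 0], [0, 0, 0.174]],
  [0, [0, 0, 0], [0, 0, 0.174]],
  [0, [0, 0, 0], [0, 0, 0.171]],
  [0, [0, 0, 0], [0, 0, 0]],
  [0, [0, 0, 0], [0, 0, 0]],
])

```text
time_s: 3.28
position: [570.1, 33.6, 292.2]
ee_rot: [[0.057, 0.998, -0.0], [0.998, -0.057, 0.0], [0.0, -0.0, -1.0]]
force: [0.9, -0.0, 1.0]
gripper_width: 0.6
gripper_force: 0.0
```

```bash
python3 - <<'E'
from cell import robot
import numpy as np
s=robot.get_state();print(s["time_s"],s["position"],s["ee_rot"].round(3),s["force"],s["gripper_width"])
a=.06;d=np.array([np.sin(a),np.cos(a)]);e=np.array([d[1],-d[0]])
v=s["position"][:2]-[559.5,-141.5];print("press x,y",v@e,v@d)
E
```

```text
3.275 [570.11874407  33.58627526 292.189483  ] [[ 0.057  0.998 -0.   ]
 [ 0.998 -0.057  0.   ]
 [ 0.    -0.    -1.   ]] [ 0.87429291 -0.02989111  0.96436551] 0.5508826982303566
press x,y 0.10076151677683676 175.40795693991166
```

>>> step_arm([
  [0, [0, 0, 0.05], [0, 0, 0]],
  [0, [0, 0, 0.05], [0, 0, 0]],
  [0, [0, 0, 0.05], [0, 0, 0]],
  [0, [0, 0, 0.025], [0, 0, 0]],
  [0, [0, 0, 0.007], [0, 0, 0]],
  [0, [0, 0, 0], [0, 0, 0]],
  [0, [0, 0, 0], [0, 0, 0]],
])

```text
time_s: 4.15
position: [571.0, 33.6, 111.7]
ee_rot: [[0.059, 0.998, 0.003], [0.998, -0.059, -0.0], [0.0, 0.003, -1.0]]
force: [-0.7, 1.2, 0.1]
gripper_width: 0.5
gripper_force: 0.0
```

>>> step_arm([
  [0, [0, 0, 0.004], [0, 0, 0]],
  [0, [0, 0, 0], [0, 0, 0]],
])

```text
time_s: 4.4
position: [570.1, 33.6, 106.5]
ee_rot: [[0.06, 0.998, 0.0], [0.998, -0.06, 0.0], [0.0, 0.0, -1.0]]
force: [0.4, -0.9, 0.3]
gripper_width: 0.5
gripper_force: 0.0
```

>>> step_arm([
  [0, [0, 0, 0.004], [0, 0, 0]],
  [0, [0, 0, 0], [0, 0, 0]],
])

```text
time_s: 4.65
position: [570.4, 33.6, 102.3]
ee_rot: [[0.06, 0.998, 0.001], [0.998, -0.06, 0.0], [0.0, 0.001, -1.0]]
force: [-0.5, -0.5, 2.2]
gripper_width: 0.5
gripper_force: 1.4
```

>>> step_arm([
  [0, [0, 0, 0.004], [0, 0, 0]],
  [0, [0, 0, 0], [0, 0, 0]],
])

```text
time_s: 4.9
position: [570.4, 33.6, 98.1]
ee_rot: [[0.06, 0.998, 0.001], [0.998, -0.06, 0.0], [0.0, 0.001, -1.0]]
force: [-0.4, -0.3, 2.4]
gripper_width: 0.4
gripper_force: 1.6
```

>>> step_arm([
  [0, [0, 0, 0.004], [0, 0, 0]],
  [0, [0, 0, 0.002], [0, 0, 0]],
  [0, [0, 0, 0], [0, 0, 0]],
])

```text
time_s: 5.28
position: [570.4, 33.6, 92.2]
ee_rot: [[0.06, 0.998, 0.001], [0.998, -0.06, 0.0], [0.0, 0.001, -1.0]]
force: [1.7, -0.3, 4.0]
gripper_width: 0.4
gripper_force: 1.9
```

```bash
python3 - <<'E'
from cell import robot
import cv2,numpy as np
p,d=robot.read_camera("side"); cv2.imwrite("pics/c2.png",cv2.resize(p[150:310,160:360],None,fx=4,fy=3.75,interpolation=cv2.INTER_CUBIC))
for t in("pin_line","push_face","bar_rear"):print(t,[(r["centre"],r["confidence"]) for r in robot.landmark_of("side",t)][:3])
s=robot.get_state();print(s["position"],s["force"])
E
```

```text
pin_line []
push_face [([352.0, 85.8, 21.7], 0.93), ([564.2, -10.0, 63.2], 0.7)]
bar_rear [([573.6, 81.8, 31.8], 0.72)]
[570.36153147  33.61541568  92.38567074] [1.38228176 0.11652319 3.45131451]
```

View pics/c2.png

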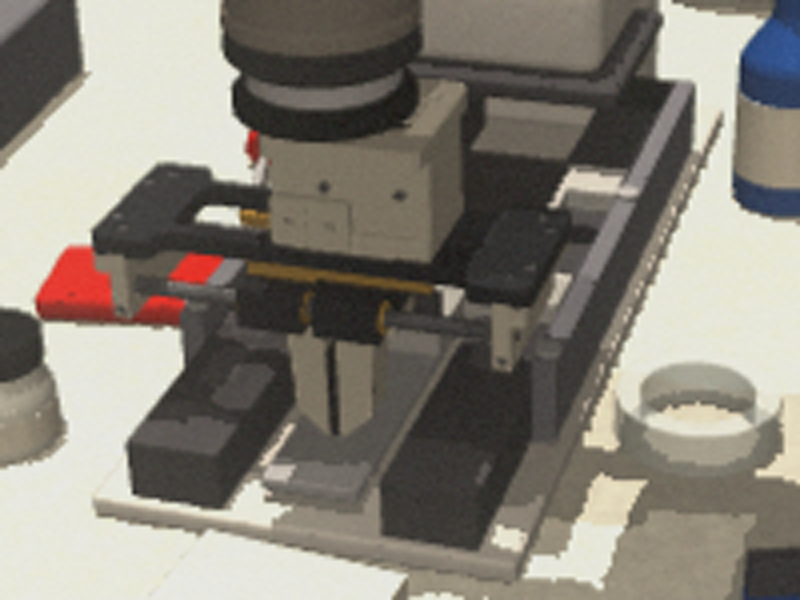

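The bar is down under the closed fingertips at crop (335,430), and the push plate is ahead of them, hidden by the hand. The gripper's side lugs at (505,360) and (122,312) hang low near the guide walls, so I'll check their height before pushing.

```bash
python3 - <<'E'
from cell import robot
import numpy as np
k=robot.calibration("side");p,d=robot.read_camera("side")
a=.06;D=np.array([np.sin(a),np.cos(a)]);E=np.array([D[1],-D[0]])
v,u=np.mgrid[0:420,0:560]
P=np.stack([(u-k["cx"])/k["fx"]*d,(v-k["cy"])/k["fy"]*d,d],-1)@k["orientation"].T+k["position"]
q=P[...,:2]-[559.5,-141.5];X=q@E;Y=q@D;Z=P[...,2]
for c,r0,r1 in((284,225,252),(286,225,252),(191,222,236)):
  for r in range(r0,r1,2):print(c,r,np.round([X[r,c],Y[r,c],Z[r,c]]).astype(int))
E
```

```text
284 225 [-80 207 135]
284 227 [-81 209 132]
284 229 [-81 209 129]
284 231 [-81 212 126]
284 233 [-81 211 122]
284 235 [-81 211 118]
284 237 [-82 213 116]
284 239 [-81 213 112]
284 241 [-80 209 106]
284 243 [-81 210 103]
284 245 [-80 209  98]
284 247 [-80 209  94]
284 249 [-61 139  43]
284 251 [-62 144  42]
286 225 [-83 207 135]
286 227 [-84 211 134]
286 229 [-84 210 130]
286 231 [-84 211 127]
286 233 [-84 211 123]
286 235 [-84 209 118]
286 237 [-84 211 115]
286 239 [-84 211 112]
286 241 [-84 211 108]
286 243 [-84 210 104]
286 245 [-85 213 101]
286 247 [-84 209  95]
286 249 [-64 137  42]
286 251 [-66 144  43]
191 222 [ 79 211 118]
191 224 [ 80 210 114]
191 226 [ 80 211 110]
191 228 [ 79 214 109]
191 230 [ 81 212 103]
191 232 [ 82 209  97]
191 234 [ 83 209  93]
```

Lug bottoms are at 93 mm and the guide walls at 58 mm, so they clear. Pushing now.

>>> step_arm([
  [0, [-0.008, 0, 0], [0, 0, 0]],
  [0, [-0.008, 0, 0], [0, 0, 0]],
  [0, [-0.008, 0, 0], [0, 0, 0]],
  [0, [-0.005, 0, 0], [0, 0, 0]],
  [0, [-0.004, 0, 0], [0, 0, 0]],
  [0, [-0.004, 0, 0], [0, 0, 0]],
  [0, [-0.004, 0, 0], [0, 0, 0]],
  [0, [-0.004, 0, 0], [0, 0, 0]],
])

```text
time_s: 6.52
position: [567.3, -10.4, 92.2]
ee_rot: [[0.06, 0.998, -0.0], [0.998, -0.06, 0.002], [0.002, -0.0, -1.0]]
force: [0.6, 7.7, 2.9]
gripper_width: 0.4
gripper_force: 4.4
```

>>> step_arm([
  [0, [-0.004, 0, 0], [0, 0, 0]],
  [0, [-0.004, 0, 0], [0, 0, 0]],
  [0, [-0.004, 0, 0], [0, 0, 0]],
  [0, [-0.004, 0, 0], [0, 0, 0]],
])

```text
time_s: 7.02
position: [566.3, -26.4, 92.2]
ee_rot: [[0.06, 0.998, -0.0], [0.998, -0.06, 0.002], [0.002, -0.0, -1.0]]
force: [1.0, 7.4, 4.1]
gripper_width: 0.1
gripper_force: 4.5
```

```bash
cat > st.py <<'E'
from cell import robot
import numpy as np
def st():
    s=robot.get_state();a=.06;d=np.array([np.sin(a),np.cos(a)]);e=np.array([d[1],-d[0]])
    v=s["position"][:2]-[559.5,-141.5];print(s["time_s"],"press x,y",v@e,v@d,"z",s["position"][2],s["force"].round(1))
    f=lambda c:((np.array(c[:2])-[559.5,-141.5])@e,(np.array(c[:2])-[559.5,-141.5])@d,c[2])
    for c in("side","top"):
        robot.read_camera(c)
        for t in("push_face","platen","pin_line"):print(c,t,[(np.round(f(r["centre"]),1),round(r["confidence"],2)) for r in robot.landmark_of(c,t)][:3])
if __name__=="__main__":st()
E
python3 st.py
```

```text
7.025 press x,y -0.0698075389024746 115.32069662210624 z 92.19049096808166 [1.  7.4 4.1]
side push_face [(array([ -2.6, 103.5,  63.5]), 0.93), (array([-219.2,  213.5,   19.3]), 0.85), (array([ 146.8, -108.7,    2.6]), 0.29)]
side platen [(array([ -2.8, -10. ,  43.4]), 0.86), (array([  0.4, 100.3,  64.3]), 0.55)]
side pin_line [(array([ 147.4, -107.7,    4. ]), 0.58)]
top push_face []
top platen [(array([ -3. , -13.4,  43. ]), 0.97), (array([-253.8,  328. ,   -1.2]), 0.74)]
top pin_line []
```

>>> step_arm([
  [0, [-0.005, 0, 0], [0, 0, 0]],
  [0, [-0.005, 0, 0], [0, 0, 0]],
  [0, [-0.005, 0, 0], [0, 0, 0]],
  [0, [-0.005, 0, 0], [0, 0, 0]],
  [0, [-0.004, 0, 0], [0, 0, 0]],
])

```text
time_s: 8.05
position: [564.9, -50.5, 92.2]
ee_rot: [[0.06, 0.998, -0.0], [0.998, -0.06, 0.001], [0.001, -0.0, -1.0]]
force: [1.0, 8.3, 4.7]
gripper_width: 0.2
gripper_force: 4.5
```

>>> step_arm([
  [0, [-0.003, 0, 0], [0, 0, 0]],
  [0, [-0.003, 0, 0], [0, 0, 0]],
  [0, [-0.003, 0, 0], [0, 0, 0]],
])

```text
time_s: 8.43
position: [564.3, -59.4, 92.2]
ee_rot: [[0.06, 0.998, -0.0], [0.998, -0.06, 0.001], [0.001, -0.0, -1.0]]
force: [-0.1, 6.8, 4.6]
gripper_width: 0.4
gripper_force: 4.6
```

>>> step_arm([
  [0, [-0.003, 0, 0], [0, 0, 0]],
  [0, [-0.003, 0, 0], [0, 0, 0]],
])

```text
time_s: 8.68
position: [564.0, -65.3, 92.2]
ee_rot: [[0.06, 0.998, -0.0], [0.998, -0.06, 0.001], [0.001, -0.0, -1.0]]
force: [-0.2, 7.5, 5.0]
gripper_width: 0.7
gripper_force: 4.6
```

>>> step_arm([
  [0, [-0.005, 0, 0], [0, 0, 0]],
  [0, [-0.005, 0, 0], [0, 0, 0]],
  [0, [-0.005, 0, 0], [0, 0, 0]],
  [0, [-0.005, 0, 0], [0, 0, 0]],
  [0, [-0.005, 0, 0], [0, 0, 0]],
  [0, [-0.003, 0, 0], [0, 0, 0]],
])

```text
time_s: 9.43
position: [562.3, -93.4, 92.2]
ee_rot: [[0.06, 0.998, -0.0], [0.998, -0.06, 0.002], [0.002, -0.001, -1.0]]
force: [0.5, 8.2, 6.0]
gripper_width: 0.3
gripper_force: 4.7
```

>>> step_arm([
  [0, [-0.002, 0, 0], [0, 0, 0]],
  [0, [-0.002, 0, 0], [0, 0, 0]],
  [0, [0, 0, 0], [0, 0, 0]],
])

```text
time_s: 9.8
position: [562.0, -97.4, 92.2]
ee_rot: [[0.06, 0.998, -0.001], [0.998, -0.06, 0.001], [0.001, -0.001, -1.0]]
force: [0.5, 6.3, 4.4]
gripper_width: 0.0
gripper_force: 3.8
```

```bash
python3 st.py
```

```text
9.8 press x,y -0.1454290104565228 44.14414021821249 z 92.19317333140992 [0.5 6.3 4.4]
side push_face [(array([-218.7,  214. ,   17.3]), 0.93), (array([-3.9, 32.9, 62. ]), 0.82)]
side platen [(array([-254.3,  328.6,   -3. ]), 0.66), (array([ -2.4, -82.5,  42.7]), 0.64)]
side pin_line [(array([ 4.3, -1.5, 38.3]), 0.55), (array([ -3.1, 226.5,  28.7]), 0.55)]
top push_face [(array([-218.6,  222.6,   19.8]), 0.6)]
top platen [(array([-256.5,  333.4,    1.1]), 0.62)]
top pin_line [(array([ 145.7, -111. ,   -1.2]), 0.51)]
```

Pin tops read 38 mm, sunk, with the platen at about -82. I'll push on in 1 mm steps until the end stop is felt.

>>> step_arm([
  [0, [-0.001, 0, 0], [0, 0, 0]],
  [0, [-0.001, 0, 0], [0, 0, 0]],
  [0, [0, 0, 0], [0, 0, 0]],
])

```text
time_s: 10.58
position: [561.9, -99.2, 92.2]
ee_rot: [[0.06, 0.998, -0.001], [0.998, -0.06, 0.001], [0.001, -0.001, -1.0]]
force: [0.2, 7.0, 4.3]
gripper_width: 0.2
gripper_force: 4.2
```

>>> step_arm([
  [0, [-0.001, 0, 0], [0, 0, 0]],
  [0, [0, 0, 0], [0, 0, 0]],
])

```text
time_s: 10.82
position: [561.8, -100.2, 92.2]
ee_rot: [[0.06, 0.998, -0.001], [0.998, -0.06, 0.002], [0.001, -0.001, -1.0]]
force: [1.1, 7.3, 4.9]
gripper_width: 0.4
gripper_force: 4.3
```

>>> step_arm([
  [0, [-0.001, 0, 0], [0, 0, 0]],
  [0, [0, 0, 0], [0, 0, 0]],
])

```text
time_s: 11.08
position: [561.8, -101.2, 92.2]
ee_rot: [[0.06, 0.998, -0.001], [0.998, -0.06, 0.002], [0.001, -0.001, -1.0]]
force: [-0.2, 7.6, 5.4]
gripper_width: 0.9
gripper_force: 4.3
```

>>> step_arm([
  [0, [-0.001, 0, 0], [0, 0, 0]],
  [0, [0, 0, 0], [0, 0, 0]],
])

```text
time_s: 11.32
position: [561.7, -102.0, 92.2]
ee_rot: [[0.06, 0.998, -0.001], [0.998, -0.06, 0.002], [0.002, -0.001, -1.0]]
force: [1.6, 8.3, 5.1]
gripper_width: 0.2
gripper_force: 5.0
```

>>> step_arm([
  [0, [-0.001, 0, 0], [0, 0, 0]],
  [0, [0, 0, 0], [0, 0, 0]],
])

```text
time_s: 11.58
position: [561.7, -102.1, 92.2]
ee_rot: [[0.06, 0.998, -0.001], [0.998, -0.06, 0.003], [0.003, -0.001, -1.0]]
force: [1.5, 12.9, 5.8]
gripper_width: 0.4
gripper_force: 8.0
```

>>> step_arm([
  [0, [-0.001, 0, 0], [0, 0, 0]],
  [0, [0, 0, 0], [0, 0, 0]],
])

```text
time_s: 11.82
position: [561.7, -102.2, 92.2]
ee_rot: [[0.06, 0.998, -0.001], [0.998, -0.06, 0.004], [0.004, -0.001, -1.0]]
force: [2.1, 18.1, 6.3]
gripper_width: 0.5
gripper_force: 10.7
```

The end stop is felt, with force rising and no more motion. I'll back off the plate with the bar still held, then raise straight up.

>>> step_arm([
  [0, [0.002, 0, 0], [0, 0, 0]],
  [0, [0.003, 0, 0], [0, 0, 0]],
  [0, [0.003, 0, 0], [0, 0, 0]],
  [0, [0, 0, 0], [0, 0, 0]],
])

```text
time_s: 12.32
position: [562.4, -97.6, 92.3]
ee_rot: [[0.06, 0.998, 0.001], [0.998, -0.06, -0.0], [-0.0, 0.001, -1.0]]
force: [1.1, -2.2, 3.8]
gripper_width: 0.1
gripper_force: 1.9
```

>>> step_arm([
  [0, [0, 0, -0.004], [0, 0, 0]],
  [0, [0, 0, -0.004], [0, 0, 0]],
  [0, [0, 0, -0.005], [0, 0, 0]],
  [0, [0, 0, -0.005], [0, 0, 0]],
  [0, [0, 0, -0.015], [0, 0, 0]],
  [0, [0, 0, -0.03], [0, 0, 0]],
  [0, [0.03, 0, -0.05], [0, 0, 0]],
  [0, [0.04, 0, -0.04], [0, 0, 0]],
  [0, [0.06, 0, 0], [0, 0, 0]],
  [0, [0.06, 0, 0], [0, 0, 0]],
  [0, [0.06, 0, 0], [0, 0, 0]],
  [0, [0, 0, 0], [0, 0, 0]],
])

```text
time_s: 13.82
position: [576.5, 156.6, 245.8]
ee_rot: [[0.054, 0.999, 0.0], [0.999, -0.054, 0.001], [0.001, 0.0, -1.0]]
force: [0.2, -1.1, -0.8]
gripper_width: 0.4
gripper_force: 0.0
```

```bash
python3 st.py; python3 - <<'E'
from cell import robot
import cv2
p,d=robot.read_camera("side"); cv2.imwrite("pics/c3.png",cv2.resize(p[120:300,170:370],None,fx=4,fy=3.33,interpolation=cv2.INTER_CUBIC))
E
```

```text
13.825 press x,y -0.898523779266263 298.6263600303237 z 245.82758137715211 [ 0.2 -1.1 -0.8]
side push_face [(array([-0.1, 27.6, 62.6]), 0.96), (array([-220.5,  213.2,   19.5]), 0.57)]
side platen [(array([ -0.7, -87.2,  42.3]), 0.67), (array([-256.1,  327.1,   -4.1]), 0.6)]
side pin_line [(array([ 1.4, -2.5, 51.3]), 0.56)]
top push_face [(array([-216.8,  217.9,   19.4]), 0.88), (array([ 2.7, 27. , 60.9]), 0.78)]
top platen [(array([-255.7,  332.6,    3. ]), 0.85), (array([ -2.2, -89.9,  44.6]), 0.81)]
top pin_line []
```

View pics/c3.png

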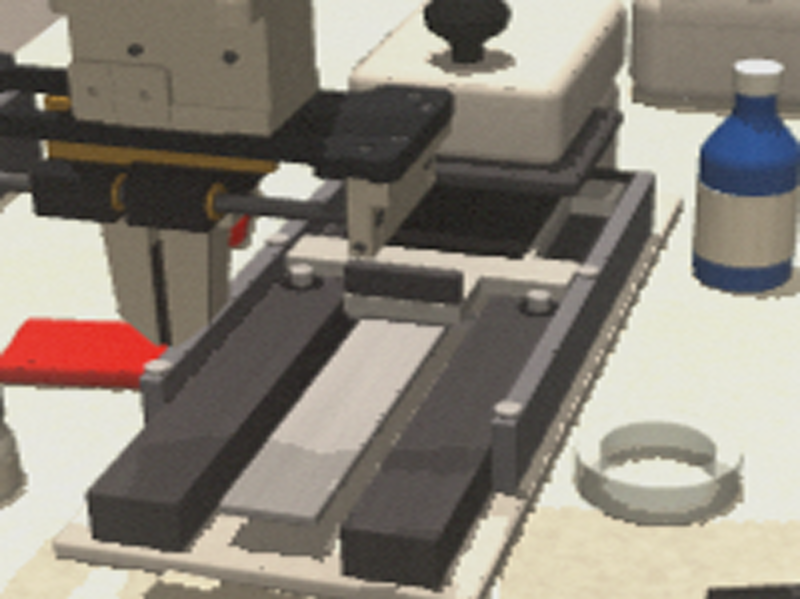

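Both pins stand up behind the rear cross-piece at (302,275) and (540,300). The platen is fully home at about -87, the bar is up, and the arm is clear.

```bash
python3 -c "
from cell import robot
print(robot.job_done())"
```

```text
the job is handed in; nothing more can be done
None
```

The platen is fully home against the end stop, both pins are up and locked behind it, and the arm is clear; the job was handed in at about 14 s.

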